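Close the specimen vise with its removable crank

ROBOT

A 6-joint arm with a two-finger parallel gripper is mounted at the origin on the work surface. World frame = base frame: x ahead of the robot, y to its left, z up, the work surface at z = 0. Lengths are in m, angles in rad, forces in N, time in s.
With the tool pointing down it reaches from about 0.25 to 0.725 m from the base axis. Payload 4 kg.
Tool frame: the origin (TCP) lies midway between the tips of the shut fingers; the grasp point (between the pads) lies 19 mm behind it; z points along the fingers, y is the direction in which the jaws open and shut (so a half turn about z gives the same grasp; the last joint's range is limited). The gripper opens to 85 mm and grips with 20 to 120 N. Pads are 22 mm wide; open, the fingers measure 114 mm over their backs; the gripper's body (76 mm by 85 mm) begins 54 mm behind the grasp point. The pads swing forward as they close: fully open they stand 13 mm farther back than shut.
Start: joints at [1.327, 0.241, 0.005, 1.335, 0, 1.571], TCP at [0.121, 0.485, 0.231] pointing down, gripper open.
Joint ranges: [-2.72, 2.72], [-1.05, 1.87], [-1.09, 1.28], [-1.99, 2.15], [-1.42, 1.44], [-3.14, 3.14]. Speed limits (rad/s): [2.79, 2.79, 3.14, 3.14, 3.14, 3.14].

INTERFACE

Orientations are given as a unit quaternion [x, y, z, w].
In Python, from workcell import bot, eyes, job gives the robot as it stands.
- The arm moves only by the shell command python3 -m crank 'ROWS'. ROWS is a JSON object of lists of equal length, an entry for each row: "dr": the turn, a rotation vector about the tool's x, y, z in rad, a list of three; "travel": the shift along the tool's x, y, z in m, a list of three; "hand": the finger opening in m, from 0 to 0.0854. In form: {"dr": [[wx, wy, wz], ...], "travel": [[x, y, z], ...], "hand": [hand, ...]}. A call has 1 to 10 rows; each row is the pose to reach, as a shift and turn from the pose commanded when the call began, along the tool's axes at that moment; what a row does not reach only later rows make up. A row lasts 1/8 s, in which the tool goes at most 62.5 mm and 10.7 degrees, less where a joint would pass 70% of its speed; a pose out of reach is approached as far as the arm can. A call with a gripper value outside its range is refused whole. The fingers move at their own pace and stop on an object; the grip force is fixed at half the most. Time passes only in rows, so rows that repeat a pose let the fingers close. It gives the time, the measured TCP pose, the force and the opening at its end, in the units of the state.
- bot.get_obs(): the state, without advancing time (a new reading comes with each control period).
- eyes.camera(name): name is "scene" or "top" or "wrist"; returns a dict with "color" (480x640x3 uint8, red, green, blue), "K" (3x3 intrinsics, pixels), "R" (3x3) and "t" (3): a world point X has camera coordinates R X + t; the wrist camera has in their place "T_tool_cam" (4x4, takes a point from camera to tool coordinates, whose origin is the TCP and whose axes are the flange's). Camera axes: x right, y down, z forward; pixel columns grow to the right and rows downward; lengths in m; the calibration is good to about 2 mm. A picture is of the moment at which its call begins: read the wrist's pose just before it. There is no depth.
- job.job_done(): hands the job in, once; it reports no verdict.
The state is a dict: "clock": time; "joint_pos": joint angles; "joint_vel": joint speeds; "tau": joint torques, N m; "eef_pos": TCP position; "tool_rot": TCP orientation; "ft_force": force on the tool from outside, world axes, zero at the start; "ft_torque": the same for the moment, N m; "grip_width": finger opening in m.
Only numpy, scipy, OpenCV 4.12 (cv2) and the standard library are available. Lean on these libraries where they do the work, as an engineer would, in place of code of your own. Each camera call takes 0.05 s, during which the arm holds its last target.

TASK

Close the grey specimen vise on its white test block: take the crank with the orange handle and square hole (not the black-handled one), fit it fully down over the brass square spindle, and with it turn the spindle clockwise, seen from above, as far as the stop (about a quarter turn). Then lift the crank straight off, lower it onto the blue mat, handle up, with its hub on the mat, and only then let go.

Things in the scene. Friction and masses are not known exactly. Their poses are not given: they have to be found in the camera images.
- crank: Loose, 0.25-0.42 kg, lying flat. Aluminium hub 44 x 44 x 40 mm tall with a 25 mm square hole right through, sides parallel; grip it across its free sides (along y). Flat arm 22 wide, 12 thick, flush with the underside; upright orange handle (22 wide, top at 67 mm) 95 mm out. Origin: centre of hub's underside; x along the arm, z up. The similar crank with black handle and round hole does not fit.
- spindle_top (a point): Top centre of the brass spindle upright on the grey vise: 22 mm square, its last 14 mm tapering to 10 mm. A crank fully down sits on a round collar, underside 36 mm below this point, 95 mm above the table; it fits in 4 directions, with some 8 degrees of turning play each way. x, y square to the flats, turning with it. All else on the vise is at least 13 mm below the collar's top: the arm swings free.
- spindle (a joint): Spindle angle, rad, growing clockwise seen from above. Starts at 0 to 0.35; firm stop at 1.57, where the steel jaw has closed on the white block. About 0.2 N m of friction; it stays where it is left.
- mat: Blue mat fixed flat on the table, 160 mm (x) by 200 mm (y), 4 mm thick. Origin: centre of its underside.
Mind the look-alikes: they are no part of the job. Leave any brown, pink or red look-alike of the crank alone.

How it is judged:
By the outcome, as a careful person would: the job done as asked, in the order asked, and still so for the second after the job is handed in, with the robot touching nothing.
It also fails if it takes over 58 s, if anything falls off the work surface, if the arm or the gripper's body presses on something with over 40 N, if the wrist force passes 120 N, or if a joint passes its speed limit or range.

## Working session

There is one attempt and no reset: what is moved stays moved. The work goes in short steps, Python scripts to look and compute and a shell command to move; the robot and the scene stay as the last step left them, time stands still between calls to the robot, and variables do not carry over. Pictures are saved under pics/ and viewed, and the job is handed in when it is done.

```bash
ls; mkdir -p pics; python3 - <<'E'
from workcell import bot,eyes,job
import cv2,pickle
o=bot.get_obs();print(o)
d={}
for n in ["scene","top","wrist"]:
    c=eyes.camera(n);d[n]=c
    cv2.imwrite(f"pics/{n}0.png",c["color"][:,:,::-1])
    print(n,{k:v for k,v in c.items() if k!="color"})
pickle.dump(d,open("d0.pkl","wb"))
E
```

```text
pics
{'clock': 0.0, 'joint_pos': array([ 1.32701068e+00,  2.41411494e-01,  3.69875786e-03,  1.33523582e+00,
       -4.23681936e-05,  1.57079217e+00]), 'joint_vel': array([ 1.67682105e-05, -2.67178163e-04, -4.60963015e-05,  8.06619028e-04,
       -1.01498897e-03, -4.27525185e-04]), 'tau': array([-3.67567791e-04, -3.72314572e+01,  2.52410048e+01,  1.70157611e-02,
        5.91618573e-05,  5.73024188e-07]), 'eef_pos': array([0.12054234, 0.48457257, 0.23040402]), 'tool_rot': array([ 1.21589046e-01,  9.92579944e-01, -1.07070446e-03, -1.09821240e-04]), 'ft_force': array([-0.58646763, -0.02895502,  0.25975225]), 'ft_torque': array([ 0.00208367, -0.01894303,  0.03876316]), 'grip_width': 0.08531625469088244}
scene {'K': array([[445.1474428 ,   0.        , 320.87500596],
       [  0.        , 445.1474428 , 242.19085677],
       [  0.        ,   0.        ,   1.        ]]), 'R': array([[ 0.1780384 ,  0.98377396, -0.02216146],
       [ 0.63977253, -0.13283565, -0.75699789],
       [-0.74765864,  0.1205964 , -0.6530414 ]]), 't': array([-0.11762416, -0.20720024,  1.38861097])}
top {'K': array([[462
[... 167 characters left out ...]
9, -0.9984613 ,  0.00428831],
       [-0.9738436 ,  0.05297476, -0.22095773],
       [ 0.22039057, -0.01639221, -0.97527396]]), 't': array([0.05384701, 0.4612239 , 1.06249104])}
wrist {'K': array([[414.87991166,   0.        , 312.93006467],
       [  0.        , 414.87991166, 239.73546143],
       [  0.        ,   0.        ,   1.        ]]), 'T_tool_cam': array([[ 9.20402525e-04, -9.48868360e-01, -3.15670697e-01,
         8.05171203e-02],
       [ 9.99999377e-01,  1.07258264e-03, -3.08352277e-04,
         3.51450864e-04],
       [ 6.31168628e-04, -3.15670216e-01,  9.48868756e-01,
        -1.42512880e-01],
       [ 0.00000000e+00,  0.00000000e+00,  0.00000000e+00,
         1.00000000e+00]])}
```

View pics/scene0.png

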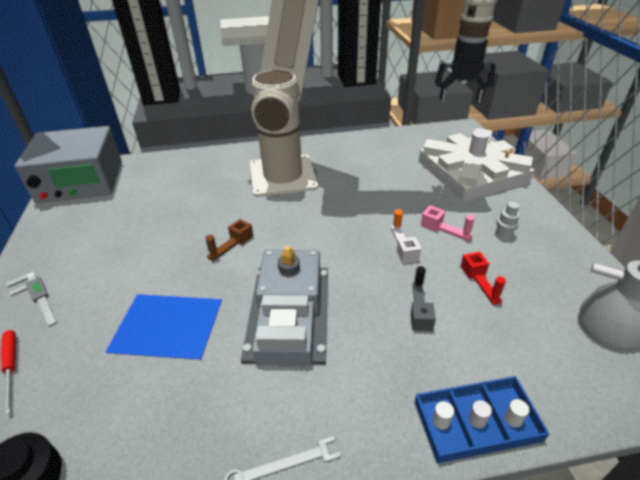

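View pics/top0.png

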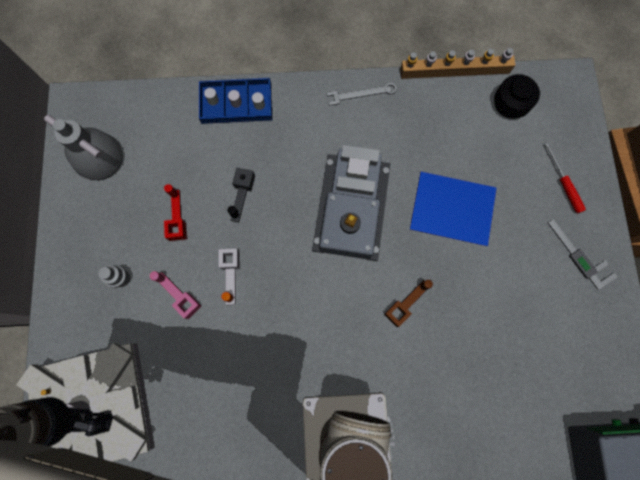

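View pics/wrist0.png

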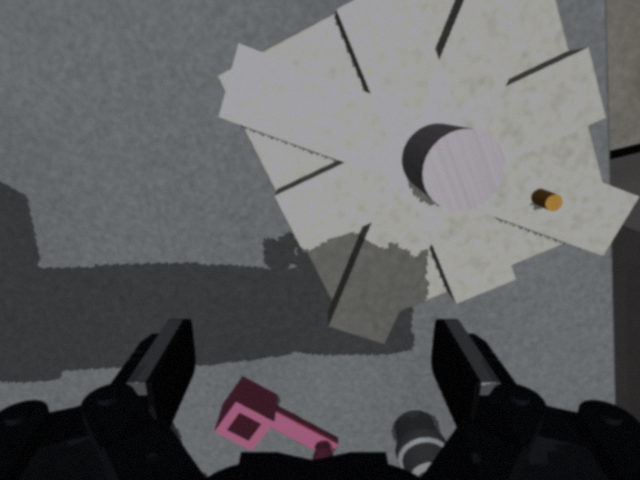

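```bash
cat > h.py <<'E'
import numpy as np,cv2
from scipy.spatial.transform import Rotation as Rot
def ray(c,px,tool=None):
    K=c["K"]; d=np.linalg.inv(K)@np.array([px[0],px[1],1.])
    if "R" in c: R=c["R"];o=-R.T@c["t"];return o,R.T@d
    p,q=tool; T=c["T_tool_cam"];Rt=Rot.from_quat(q).as_matrix()
    return Rt@T[:3,3]+p, Rt@T[:3,:3]@d
def plane(c,px,z,tool=None):
    o,d=ray(c,px,tool); return o+d*(z-o[2])/d[2]
def tri(rays):
    A=np.zeros((3,3));b=np.zeros(3)
    for o,d in rays:
        d=d/np.linalg.norm(d);P=np.eye(3)-np.outer(d,d);A+=P;b+=P@o
    x=np.linalg.solve(A,b)
    return x,[np.linalg.norm(np.cross(x-o,d/np.linalg.norm(d))) for o,d in rays]
def proj(c,X):
    x=c["K"]@(c["R"]@np.asarray(X)+c["t"]);return x[:2]/x[2]
E
python3 - <<'E'
import pickle,cv2,numpy as np
d=pickle.load(open("d0.pkl","rb"))
def crop(n,x,y,w,h,s):
    im=d[n]["color"][y:y+h,x:x+w,::-1];return cv2.resize(im,(w*s,h*s),interpolation=cv2.INTER_CUBIC)
a=crop("top",195,235,80,75,5);b=crop("scene",375,200,80,75,5)
e=crop("top",310,190,80,75,5);f=crop("scene",245,235,80,75,5)
cv2.imwrite("pics/crop0.png",np.vstack([np.hstack([a,b]),np.hstack([e,f])])[:, :])
E
python3 - <<'E'
import cv2
i=cv2.imread("pics/crop0.png");print(i.shape)
cv2.imwrite("pics/crop0b.png",cv2.resize(i,(640,600)))
E
```

```text
(750, 800, 3)
```

View pics/crop0b.png

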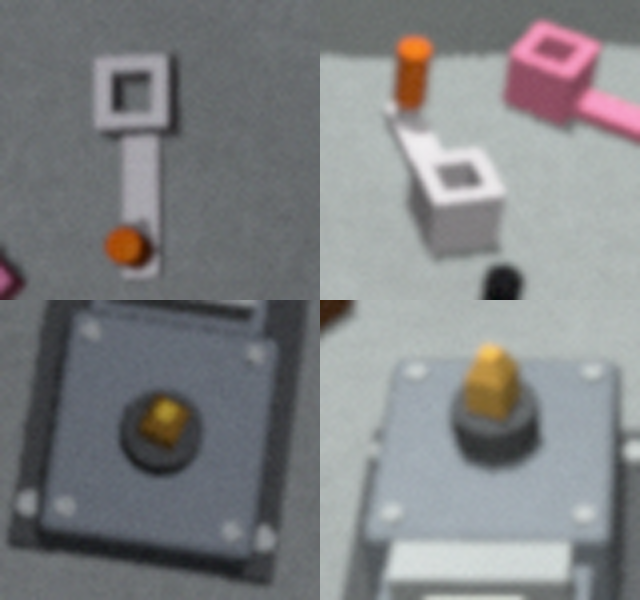

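The wanted crank is the aluminium one with an orange handle and a square hole: top view hub (229,258), handle (228,296); scene view hub (408,250). The others are the black one (top 242,178), red (174,230), pink (186,304) and brown (398,314), and I will leave those alone. The brass spindle is at top (350,222) and scene (288,256). It is rotated relative to the vise. Next I measure.

```bash
python3 - <<'E'
import pickle,cv2,numpy as np
from h import *
d=pickle.load(open("d0.pkl","rb"))
T=d["top"];S=d["scene"]
def msk(c,f,box):
    h=cv2.cvtColor(c["color"],cv2.COLOR_RGB2HSV).astype(int);m=f(h[...,0],h[...,1],h[...,2]).astype(np.uint8)
    z=np.zeros_like(m);x,y,X,Y=box;z[y:Y,x:X]=m[y:Y,x:X];return z
def big(m):
    n,l,s,c=cv2.connectedComponentsWithStats(m);i=1+np.argmax(s[1:,4]);return (l==i).astype(np.uint8),s[i],c[i]
# mat
m,s,c=big(msk(T,lambda h,s,v:(h>105)&(h<130)&(s>180),(380,150,520,260)))
ct=max(cv2.findContours(m,0,2)[0],key=cv2.contourArea);r=cv2.minAreaRect(ct);print("mat",s,c,r)
print(plane(T,c,.004));bp=np.array([plane(T,p,.004)[:2] for p in cv2.boxPoints(r)]);print(bp,np.linalg.norm(np.diff(bp,axis=0),axis=1))
# crank light
g=cv2.resize(T["color"],None,fx=1,fy=1)
m,s,c=big(msk(T,lambda h,s,v:(s<40)&(v>125),(205,235,255,310)));print("crank",s,c)
hub=m.copy();hub[271:]=0
ct=max(cv2.findContours(hub,0,2)[0],key=cv2.contourArea);r=cv2.minAreaRect(ct);print("hubrect",r)
P=plane(T,r[0],.04);print("hub top",P);bp=np.array([plane(T,p,.04)[:2] for p in cv2.boxPoints(r)]);print(np.linalg.norm(np.diff(bp,axis=0),axis=1))
e=np.diff(bp,axis=0);print("edge ang",[np.degrees(np.arctan2(*v[::-1])) for v in e])
for n,c_,b in(("top",T,(205,280,250,310)),("scene",S,(385,200,410,235))):
    m,s,c=big(msk(c_,lambda h,s,v:(h<20)&(s>170)&(v>90),b));print("handle",n,s,c, plane(c_,c,.067))
for n,c_,b in(("top",T,(335,205,365,235)),("scene",S,(275,240,305,270))):
    m,s,c=big(msk(c_,lambda h,s,v:(h>8)&(h<35)&(s>110)&(v>60),b));print("sp",n,s,c);
E
```

```text
mat [ 411  172   85   73 4491] [453.21910488 208.32999332] ((453.83685302734375, 208.4077911376953), (79.62261199951172, 58.09891891479492), 11.944175720214844)
[ 0.53346192 -0.31059178  0.004     ]
[[ 0.48652623 -0.19229366]
 [ 0.63647054 -0.23824501]
 [ 0.58080322 -0.43453243]
 [ 0.43350867 -0.38344161]] [0.15682736 0.20402843 0.15590367]
crank [218 248  19  19 260] [226.96153846 257.        ]
hubrect ((227.0, 257.0), (18.0, 18.0), 90.0)
hub top [0.43155254 0.25989534 0.04      ]
[0.043506   0.04408304 0.04312837]
edge ang [np.float64(-93.11926955316439), np.float64(179.18674475764055), np.float64(86.87086509294778)]
handle top [222 292   9   9  60] [225.83333333 296.2       ] [0.33454897 0.25824772 0.067     ]
handle scene [395 210   7  16  92] [397.59782609 217.01086957] [0.35719852 0.25054899 0.067     ]
sp top [345 214  12  12  99] [350.75757576 219.5959596 ]
sp scene [282 247  12  18 168] [287.60714286 255.63095238]
```

```bash
python3 - <<'E'
import pickle,cv2,numpy as np
from h import *
d=pickle.load(open("d0.pkl","rb"))
T=d["top"];S=d["scene"]
print(tri([ray(T,(351.2,217.5)),ray(S,(287.5,247.5))]), plane(T,(351.2,217.5),.131),plane(S,(287.5,247.5),.131))
# handle top: scene
print("handle",plane(T,(225.8,296.2),.067),plane(S,(398,211.5),.067))
# hub top scene crop centre (459,175)/.8 -> 
u=np.array([459-320,175])/.8/5+[375,200];print(u,plane(S,u,.04),tri([ray(T,(227,257)),ray(S,u)]))
q=[0.121589,0.99258,0,0];R=Rot.from_quat(q).as_matrix();print(R)
print("to hub over:",R.T@(np.array([.4315,.260,.17])-[0.12054,0.48457,0.2304]))
E
```

```text
(array([ 0.48907135, -0.03753478,  0.13150266]), [np.float64(0.00047146207259974286), np.float64(0.00047146207259975446)]) [ 0.48916298 -0.0380473   0.131     ] [ 0.48857801 -0.03703408  0.131     ]
handle [0.33455318 0.25832439 0.067     ] [0.3355623  0.25849995 0.067     ]
[409.75 243.75] [0.43103047 0.25993087 0.04      ] (array([0.43146391, 0.25977823, 0.04040413]), [np.float64(3.8866880068602775e-05), np.float64(3.8866880068572797e-05)])
[[-0.9704322   0.24137387  0.        ]
 [ 0.24137387  0.9704322   0.        ]
 [ 0.          0.         -1.        ]]
to hub over: [-0.35597093 -0.14287234  0.0604    ]
```

```bash
python3 -m crank '{"dr":[[0,0,-0.04],[0,0,-0.08],[0,0,-0.13],[0,0,-0.18],[0,0,-0.22],[0,0,-0.26],[0,0,-0.26]],"travel":[[-0.06,-0.024,0.01],[-0.12,-0.048,0.02],[-0.18,-0.072,0.03],[-0.24,-0.096,0.04],[-0.30,-0.12,0.05],[-0.356,-0.143,0.06],[-0.356,-0.143,0.06]],"hand":[0.085,0.085,0.085,0.085,0.085,0.085,0.085]}'
cat > w.py <<'E'
from workcell import bot,eyes
import cv2,pickle,sys
o=bot.get_obs();c=eyes.camera("wrist")
pickle.dump((o,c),open(f"{sys.argv[1]}.pkl","wb"))
cv2.imwrite(f"pics/{sys.argv[1]}.png",c["color"][:,:,::-1])
print(o["clock"],o["eef_pos"],o["tool_rot"],o["joint_pos"].round(3),o["ft_force"].round(2),o["grip_width"])
E
python3 w.py w1
```

```text
clock: 1.02
eef_pos: [0.4336, 0.2578, 0.1702]
tool_rot: [-0.005, 1.0, -0.001, -0.001]
ft_force: [-0.6, 0.3, 0.7]
grip_width: 0.085
1.025 [0.43357342 0.25780701 0.17015784] [-5.41072079e-03  9.99985005e-01 -6.00635790e-04 -5.94293524e-04] [ 0.537  0.286 -0.097  1.189 -0.     0.526] [-0.63  0.27  0.68] 0.0850406290136131
```

View pics/w1.png

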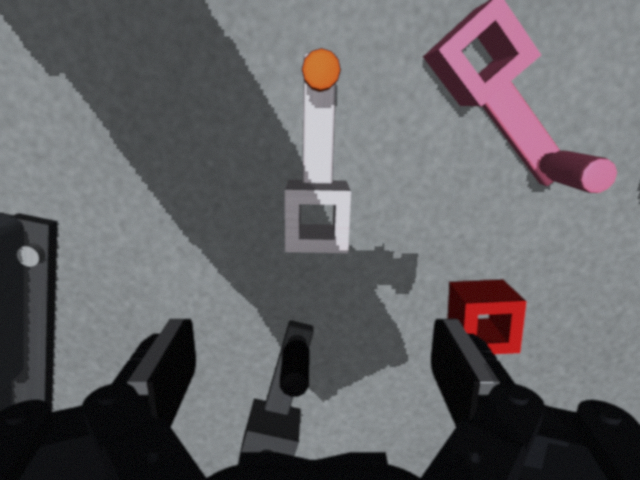

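```bash
python3 - <<'E'
import pickle,cv2,numpy as np
from h import *
o,c=pickle.load(open("w1.pkl","rb"))
im=c["color"];h=cv2.cvtColor(im,cv2.COLOR_RGB2HSV)
cv2.imwrite("pics/w1c.png",cv2.resize(im[40:270,260:380,::-1],None,fx=2.6,fy=2.6,interpolation=2))
t=(o["eef_pos"],o["tool_rot"])
m=((h[...,0]<20)&(h[...,1]>170)).astype(np.uint8);M=cv2.moments(m[30:110,280:360],True);u=(M["m10"]/M["m00"]+280,M["m01"]/M["m00"]+30)
print(u,plane(c,u,.067,t))
for p in [(286,191),(350,191),(350,252),(285,252),(317.5,221)]:print(plane(c,p,.04,t))
E
```

```text
(320.7269565217391, 69.36869565217391) [0.33606098 0.26093126 0.067     ]
[0.40962503 0.23950424 0.04      ]
[0.40910728 0.28216418 0.04      ]
[0.45234212 0.28388673 0.04      ]
[0.45290759 0.23842982 0.04      ]
[0.43012432 0.26081973 0.04      ]
```

View pics/w1c.png

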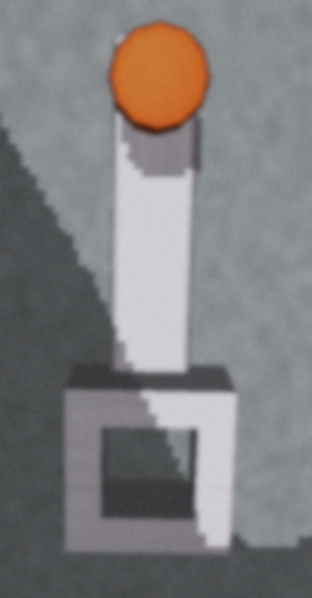

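```bash
python3 -m crank '{"dr":[[0,0,0],[0,0,0],[0,0,0]],"travel":[[0,0,0.055],[0,0,0.11],[0,0,0.11]],"hand":[0.085,0.085,0.085]}'
```

```text
clock: 1.45
eef_pos: [0.4268, 0.2592, 0.0578]
tool_rot: [-0.009, 1.0, -0.003, -0.005]
ft_force: [-0.8, -0.0, 0.6]
grip_width: 0.0849
```

```bash
python3 -m crank '{"dr":[[0,0,0],[0,0,0]],"travel":[[0,0,0],[0,0,0]],"hand":[0.085,0.085]}'
```

```text
clock: 1.7
eef_pos: [0.4333, 0.2622, 0.064]
tool_rot: [-0.009, 1.0, 0.001, 0.002]
ft_force: [0.2, -0.3, 0.0]
grip_width: 0.0846
```

```bash
python3 -m crank '{"dr":[[0,0,0],[0,0,0],[0,0,0],[0,0,0],[0,0,0]],"travel":[[0,0,0.02],[0,0,0.037],[0,0,0.048],[0,0,0.055],[0,0,0.055]],"hand":[0.085,0.085,0.085,0.085,0.085]}'
python3 -m crank '{"dr":[[0,0,0],[0,0,0]],"travel":[[0,0,0],[0,0,0]],"hand":[0.085,0.085]}'
```

```text
clock: 2.33
eef_pos: [0.4317, 0.2606, 0.0065]
tool_rot: [-0.008, 1.0, 0.0, 0.0]
ft_force: [-0.5, 0.3, -0.4]
grip_width: 0.085
clock: 2.58
eef_pos: [0.432, 0.2607, 0.0068]
tool_rot: [-0.008, 1.0, 0.0, 0.0]
ft_force: [-0.4, 0.5, -0.7]
grip_width: 0.0852
```

```bash
python3 -m crank '{"dr":[[0,0,0],[0,0,0],[0,0,0],[0,0,0],[0,0,0],[0,0,0]],"travel":[[0,0,0],[0,0,0],[0,0,0],[0,0,0],[0,0,0],[0,0,0]],"hand":[0.03,0.03,0.03,0.03,0.03,0.03]}'; python3 w.py w2
```

```text
clock: 3.32
eef_pos: [0.432, 0.2606, 0.0067]
tool_rot: [-0.008, 1.0, 0.0, 0.0]
ft_force: [0.2, -1.5, 4.4]
grip_width: 0.0433
3.325 [0.43196539 0.2605746  0.00666576] [-8.03883560e-03  9.99967619e-01  1.00766784e-04  3.56393414e-04] [ 0.543  0.464 -0.318  0.788 -0.     0.527] [ 0.25 -1.54  4.36] 0.04332080988984275
```

View pics/w2.png

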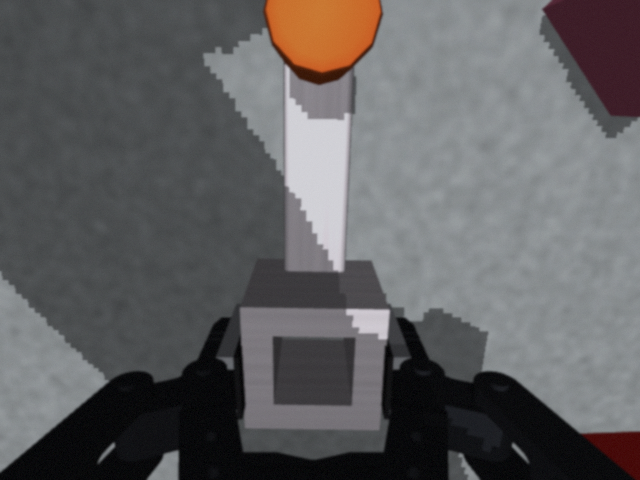

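```bash
python3 -m crank '{"dr":[[0,0,0],[0,0,0],[0,0,0],[0,0,0],[0,0,0],[0,0,0],[0,0,0],[0,0,0],[0,0,0],[0,0,0]],"travel":[[0,0,-0.02],[0,0,-0.06],[0,0,-0.11],[0,0,-0.155],[-0.010,-0.04,-0.175],[-0.022,-0.09,-0.175],[-0.035,-0.14,-0.175],[-0.047,-0.19,-0.175],[-0.054,-0.216,-0.175],[-0.054,-0.216,-0.175]],"hand":[0.03,0.03,0.03,0.03,0.03,0.03,0.03,0.03,0.03,0.03]}'
python3 -m crank '{"dr":[[0,0,0],[0,0,0],[0,0,0]],"travel":[[0,0,0],[0,0,0],[0,0,0]],"hand":[0.03,0.03,0.03]}'
python3 w.py w3
```

```text
clock: 4.62
eef_pos: [0.4886, 0.0435, 0.1798]
tool_rot: [-0.006, 1.0, -0.0, -0.001]
ft_force: [0.2, 0.6, -3.9]
grip_width: 0.0431
clock: 5.0
eef_pos: [0.4889, 0.0463, 0.1812]
tool_rot: [-0.009, 1.0, 0.0, -0.0]
ft_force: [0.0, -0.4, -4.1]
grip_width: 0.0428
5.0 [0.48889704 0.04630557 0.181185  ] [-8.93969818e-03  9.99960029e-01  4.02681891e-05 -1.44562794e-04] [ 0.094  0.252 -0.114  1.206  0.     0.076] [ 0.04 -0.44 -4.06] 0.042757196420523044
```

View pics/w3.png

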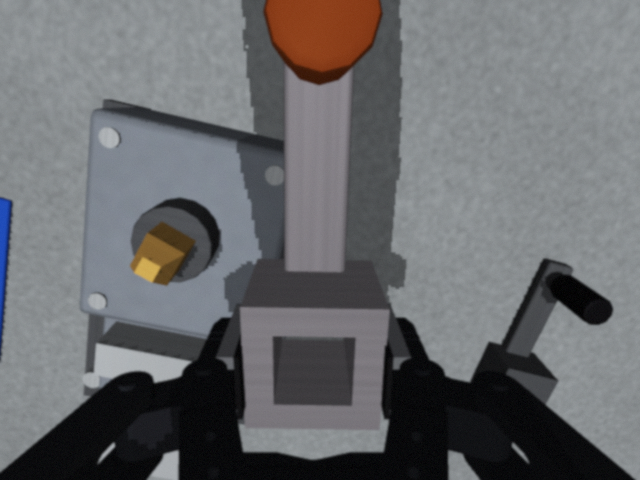

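```bash
python3 - <<'E'
import pickle,cv2
o,c=pickle.load(open("w3.pkl","rb"))
im=c["color"][190:300,115:235,::-1]
cv2.imwrite("pics/w3c.png",cv2.resize(cv2.convertScaleAbs(im,alpha=1.4),None,fx=6,fy=5.4545,interpolation=2))
E
```

```text
(no output)
```

View pics/w3c.png

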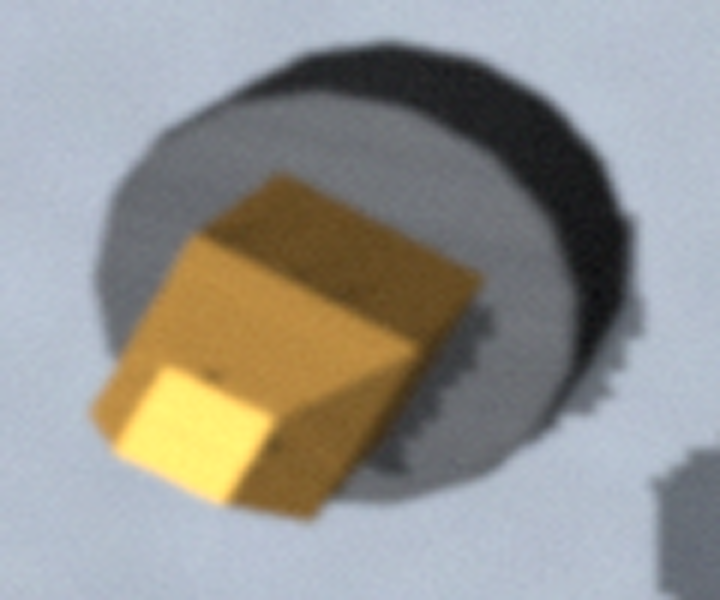

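```bash
python3 - <<'E'
import pickle,cv2,numpy as np
from h import *
o,c=pickle.load(open("w3.pkl","rb"));t=(o["eef_pos"],o["tool_rot"])
f=lambda p:np.array(p)/[6,5.4545]+[115,190]
def an(e):return np.degrees(np.arctan2(e[1],e[0]))
for n,z,ps in(("top",.131,[(160,368),(272,413),(228,505),(117,450)]),("sh",.117,[(195,235),(418,350),(310,520),(90,412)]),("base",.095,[(283,172),(483,275)])):
    P=np.array([plane(c,f(p),z,t)for p in ps]);e=np.diff(np.vstack([P,P[:1]]),axis=0)
    print(n,P.mean(0),np.linalg.norm(e,axis=1).round(4),[round(an(v)%90,1) for v in e])
# vise plate edge via bolts (plate top ~? .08)
B=np.array([plane(c,p,.08,t)for p in[(109,138),(275,175),(97,300)]]);print("bolts",B,an(B[1]-B[0])%90,an(B[2]-B[0])%90)
# hub centre in tool frame: top of hub at tool z = -(0.04-0.0067)
T=c["T_tool_cam"];
Q=[]
for p in [(241,308),(389,308),(387,429),(243,430)]:
    d=T[:3,:3]@np.linalg.inv(c["K"])@np.array([p[0],p[1],1.]);oo=T[:3,3];s=(-.0333-oo[2])/d[2];Q.append(oo+s*d)
Q=np.array(Q);print(Q,Q.mean(0))
R=Rot.from_quat(t[1]).as_matrix();print(R.round(4), an(R[:,1]))
E
```

```text
top [ 0.48989002 -0.03658319  0.131     ] [0.0098 0.0104 0.0103 0.0093] [np.float64(64.4), np.float64(63.6), np.float64(58.4), np.float64(61.1)]
sh [ 0.49003284 -0.03664577  0.117     ] [0.0217 0.0215 0.0217 0.0217] [np.float64(58.4), np.float64(58.5), np.float64(58.8), np.float64(58.4)]
base [ 0.48065251 -0.03104331  0.095     ] [0.0214 0.0214] [np.float64(58.8), np.float64(58.8)]
bolts [[ 0.43029864 -0.0714642   0.08      ]
 [ 0.4497323   0.02335676  0.08      ]
 [ 0.53342668 -0.09325683  0.08      ]] 78.41755978209369 78.06800929002358
[[ 0.02299378 -0.02092981 -0.0333    ]
 [ 0.02305017  0.0225021  -0.0333    ]
 [-0.02105082  0.02443984 -0.0333    ]
 [-0.02153231 -0.02266978 -0.0333    ]] [ 0.00086521  0.00083559 -0.0333    ]
[[-9.998e-01 -1.790e-02 -3.000e-04]
 [-1.790e-02  9.998e-01  1.000e-04]
 [ 3.000e-04  1.000e-04 -1.000e+00]] 91.02442692232401
```

```bash
python3 -m crank '{"dr":[[0,0,0.12],[0,0,0.26],[0,0,0.40],[0,0,0.52],[0,0,0.567],[0,0,0.567],[0,0,0.567],[0,0,0.567]],"travel":[[-0.01,-0.005,0],[-0.02,-0.01,0],[-0.03,-0.015,0],[-0.04,-0.02,0],[-0.04,-0.02,0],[-0.04,-0.02,0],[-0.04,-0.02,0],[-0.04,-0.02,0]],"hand":[0.03,0.03,0.03,0.03,0.03,0.03,0.03,0.03]}'
python3 w.py w4;python3 - <<'E'
import pickle,cv2
o,c=pickle.load(open("w4.pkl","rb"))
im=c["color"][190:300,115:235,::-1]
cv2.imwrite("pics/w4c.png",cv2.resize(cv2.convertScaleAbs(im,alpha=1.4),None,fx=6,fy=5.4545,interpolation=2))
E
```

```text
clock: 6.05
eef_pos: [0.5293, 0.0262, 0.1813]
tool_rot: [0.272, 0.962, -0.0, 0.0]
ft_force: [-0.5, -0.1, -4.2]
grip_width: 0.0429
6.05 [0.5293441  0.02622906 0.1813468 ] [ 2.71590641e-01  9.62412865e-01 -1.80833492e-05  1.08224684e-05] [ 0.05   0.326 -0.011  1.234 -0.     0.6  ] [-0.47 -0.08 -4.17] 0.042925795216229766
```

View pics/w4.png

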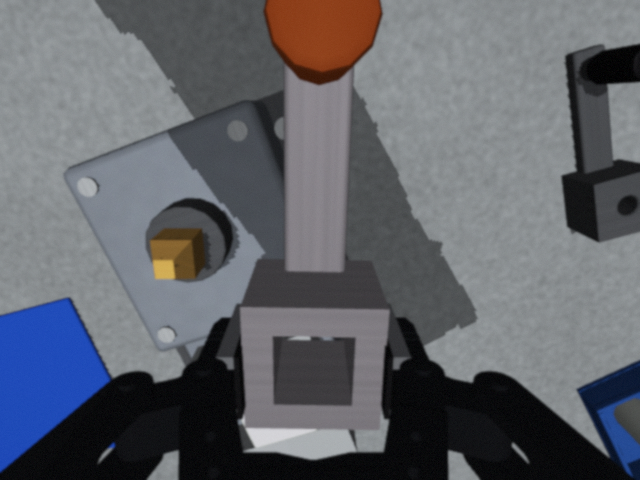

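View pics/w4c.png

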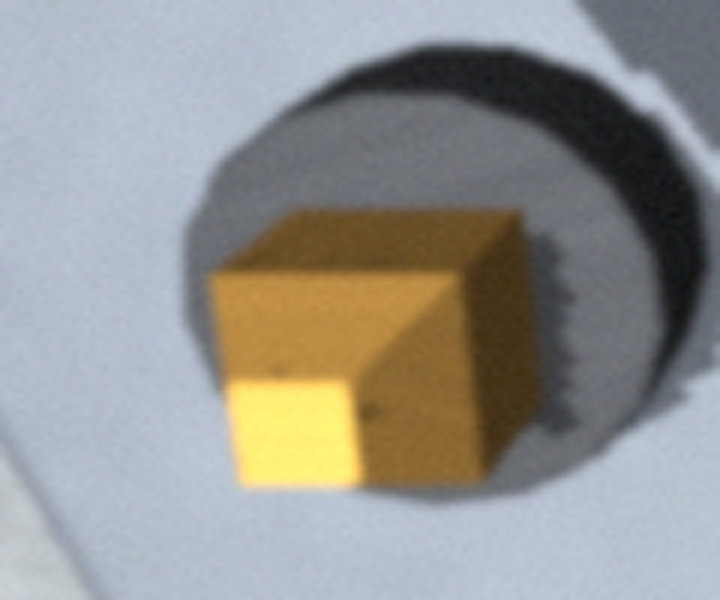

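```bash
python3 - <<'E'
import pickle,cv2,numpy as np
from h import *
o,c=pickle.load(open("w4.pkl","rb"));t=(o["eef_pos"],o["tool_rot"])
f=lambda p:np.array(p)/[6,5.4545]+[115,190]
R=Rot.from_quat(t[1]).as_matrix()
for n,z,ps in(("top",.131,[(228,380),(352,380),(360,488),(238,489)]),("sh",.117,[(212,272),(465,270),(483,487),(238,489)])):
    P=np.array([R.T@(plane(c,f(p),z,t)-t[0])for p in ps]);e=np.diff(np.vstack([P,P[:1]]),axis=0)
    print(n,P.mean(0),np.linalg.norm(e,axis=1).round(4),[np.degrees(np.arctan2(v[1],v[0])).round(1) for v in e],"world",R@P.mean(0)+t[0])
E
```

```text
top [ 0.00051484 -0.07426186  0.05034893] [0.0103 0.0107 0.0103 0.0108] [np.float64(89.9), np.float64(-177.6), np.float64(-90.6), np.float64(2.5)] world [ 0.49008429 -0.03681037  0.131     ]
sh [ 0.00035585 -0.07414382  0.06434893] [0.0222 0.0228 0.0222 0.0228] [np.float64(89.4), np.float64(-178.9), np.float64(-90.6), np.float64(1.1)] world [ 0.49028169 -0.03679343  0.117     ]
```

```bash
python3 -m crank '{"dr":[[0,0,0],[0,0,0],[0,0,0],[0,0,0],[0,0,0],[0,0,0]],"travel":[[0,-0.025,0],[-0.0005,-0.055,0],[-0.0005,-0.075,0],[-0.0005,-0.075,0.02],[-0.0005,-0.075,0.03],[-0.0005,-0.075,0.03]],"hand":[0.03,0.03,0.03,0.03,0.03,0.03]}'
python3 -m crank '{"dr":[[0,0,0],[0,0,0]],"travel":[[0,0,0],[0,0,0]],"hand":[0.03,0.03]}'
python3 w.py w5;python3 - <<'E'
import cv2
i=cv2.imread("pics/w5.png");cv2.imwrite("pics/w5c.png",cv2.resize(i[240:440,220:420],None,fx=3,fy=3,interpolation=2))
E
```

```text
clock: 6.85
eef_pos: [0.49, -0.0379, 0.1505]
tool_rot: [0.272, 0.962, -0.0, -0.001]
ft_force: [-0.2, -0.3, -4.5]
grip_width: 0.0434
clock: 7.1
eef_pos: [0.4912, -0.0379, 0.1519]
tool_rot: [0.272, 0.962, 0.0, 0.001]
ft_force: [0.3, 0.1, -3.8]
grip_width: 0.0433
7.1 [ 0.49124805 -0.03793828  0.15192156] [2.71714785e-01 9.62377615e-01 1.48109739e-04 6.15970291e-04] [-0.077  0.276 -0.162  1.132  0.     0.473] [ 0.35  0.08 -3.76] 0.0432745826989572
```

View pics/w5c.png

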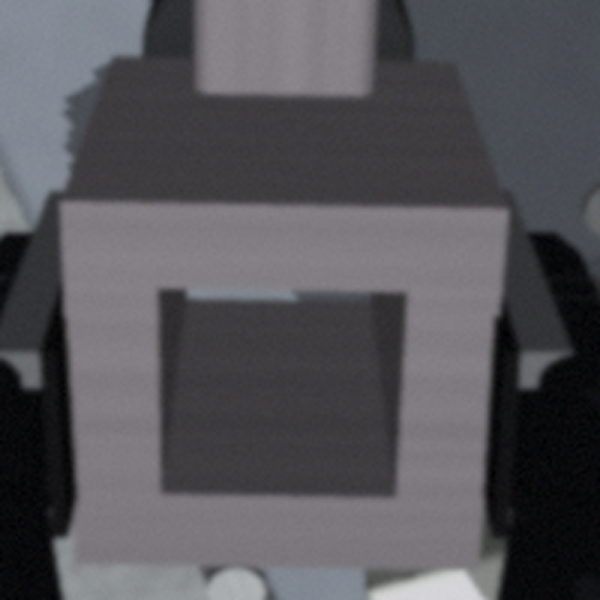

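```bash
python3 -m crank '{"dr":[[0,0,0],[0,0,0],[0,0,0],[0,0,0]],"travel":[[0,0,0.008],[0,0,0.016],[0,0,0.024],[0,0,0.03]],"hand":[0.03,0.03,0.03,0.03]}'
python3 w.py w6;python3 - <<'E'
import cv2
i=cv2.imread("pics/w6.png");cv2.imwrite("pics/w6c.png",cv2.resize(i[240:440,220:420],None,fx=3,fy=3,interpolation=2))
E
```

```text
clock: 7.65
eef_pos: [0.4902, -0.0381, 0.1204]
tool_rot: [0.272, 0.962, -0.0, -0.001]
ft_force: [0.3, 0.2, -3.5]
grip_width: 0.0432
7.65 [ 0.49019682 -0.0380667   0.12039705] [ 2.71926488e-01  9.62317862e-01 -1.02181827e-04 -5.53396232e-04] [-0.078  0.304 -0.212  1.056  0.     0.473] [ 0.28  0.2  -3.5 ] 0.04318056505655808
```

View pics/w6c.png

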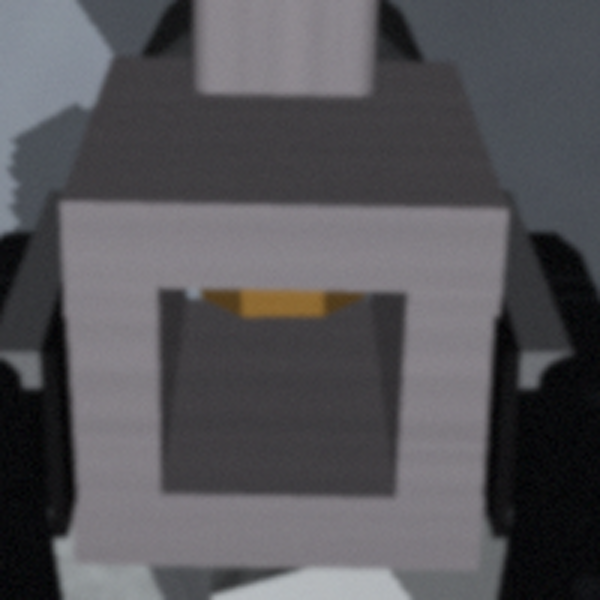

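The spindle tip is inside the hole and centred: in the crop it spans 240–325 and the hole spans 160–405. I go on down.

```bash
python3 -m crank '{"dr":[[0,0,0],[0,0,0],[0,0,0],[0,0,0],[0,0,0]],"travel":[[0,0,0.005],[0,0,0.01],[0,0,0.015],[0,0,0.019],[0,0,0.019]],"hand":[0.03,0.03,0.03,0.03,0.03]}'
python3 w.py w7;python3 - <<'E'
import cv2
i=cv2.imread("pics/w7.png");cv2.imwrite("pics/w7c.png",cv2.resize(i[240:440,220:420],None,fx=3,fy=3,interpolation=2))
E
```

```text
clock: 8.32
eef_pos: [0.4906, -0.0381, 0.1021]
tool_rot: [0.272, 0.962, -0.0, -0.0]
ft_force: [-0.0, -0.3, -4.0]
grip_width: 0.0433
8.325 [ 0.49059874 -0.03809561  0.10211865] [ 2.71914519e-01  9.62321404e-01 -1.98002527e-05 -9.54800876e-05] [-0.077  0.323 -0.238  1.01  -0.     0.473] [-0.03 -0.32 -4.03] 0.04326475128461096
```

View pics/w7c.png

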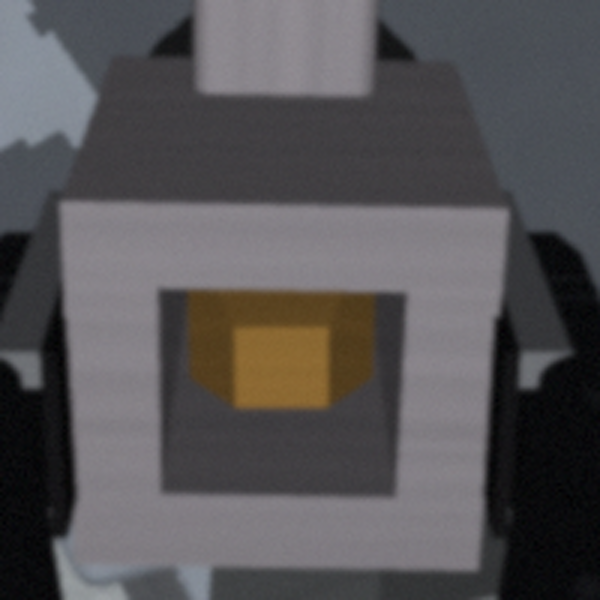

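```bash
python3 -m crank '{"dr":[[0,0,0],[0,0,0],[0,0,0]],"travel":[[0,0,0.001],[0,0,0.002],[0,0,0.002]],"hand":[0.03,0.03,0.03]}'
```

```text
clock: 8.75
eef_pos: [0.4908, -0.0381, 0.1017]
tool_rot: [0.272, 0.962, 0.0, 0.001]
ft_force: [-2.8, 0.2, 5.3]
grip_width: 0.0432
```

```bash
python3 -m crank '{"dr":[[0,0,0.08],[0,0,0.2],[0,0,0.32],[0,0,0.44],[0,0,0.56],[0,0,0.68],[0,0,0.8],[0,0,0.92],[0,0,1.0],[0,0,1.0]],"travel":[[0,0,-0.001],[0,0,-0.001],[0,0,-0.001],[0,0,-0.001],[0,0,-0.001],[0,0,-0.001],[0,0,-0.001],[0,0,-0.001],[0,0,-0.001],[0,0,-0.001]],"hand":[0.03,0.03,0.03,0.03,0.03,0.03,0.03,0.03,0.03,0.03]}'
python3 w.py w8; python3 -c "
from workcell import bot;o=bot.get_obs();print(o['ft_torque'],o['ft_force'])"
```

```text
clock: 10.0
eef_pos: [0.4892, -0.0386, 0.1017]
tool_rot: [0.7, 0.714, -0.001, -0.0]
ft_force: [-4.4, -0.2, 3.7]
grip_width: 0.0429
10.0 [ 0.48921075 -0.03857538  0.10171306] [ 7.00252414e-01  7.13894232e-01 -1.17775220e-03 -4.40534677e-04] [-7.800e-02  3.220e-01 -2.400e-01  1.010e+00 -1.000e-03  1.474e+00] [-4.44 -0.22  3.74] 0.04293128756229765
[-0.38120677  0.90112375  0.01384587] [-4.71909091 -1.22694055  3.59646006]
```

View pics/w8.png

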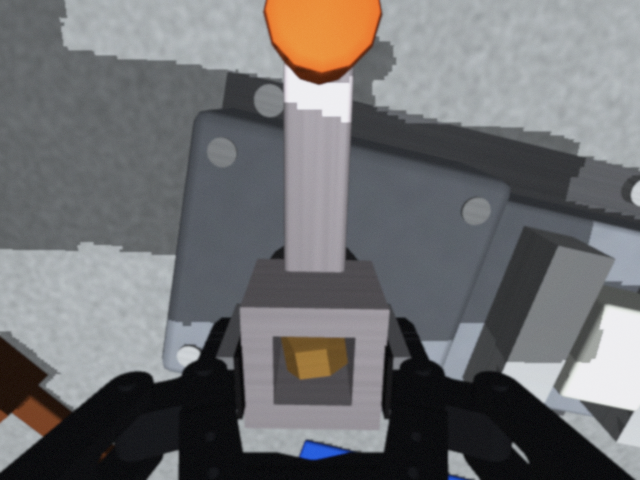

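```bash
python3 -m crank '{"dr":[[0,0,0.1],[0,0,0.2],[0,0,0.28]],"travel":[[0,0,0],[0,0,0],[0,0,0]],"hand":[0.03,0.03,0.03]}'
python3 -c "
from workcell import bot;o=bot.get_obs();print(o['ft_torque'],o['joint_pos'][5])"
python3 -m crank '{"dr":[[0,0,0.05],[0,0,0.1],[0,0,0.1]],"travel":[[0,0,0],[0,0,0],[0,0,0]],"hand":[0.03,0.03,0.03]}'
python3 -c "
from workcell import bot;o=bot.get_obs();print(o['ft_torque'],o['joint_pos'][5])"
```

```text
clock: 10.42
eef_pos: [0.4887, -0.0385, 0.1017]
tool_rot: [0.793, 0.609, -0.002, -0.001]
ft_force: [-5.9, -1.7, 4.0]
grip_width: 0.0429
[-0.26916129  1.14051331  0.38933247] 1.7550962135735622
clock: 10.8
eef_pos: [0.4886, -0.0385, 0.1017]
tool_rot: [0.822, 0.569, -0.002, -0.001]
ft_force: [-7.0, -1.1, 3.9]
grip_width: 0.0431
[-0.23011757  1.12255373  0.12746857] 1.8530483998321834
```

```bash
python3 -m crank '{"dr":[[0,0,0.04],[0,0,0.06]],"travel":[[0,0,0],[0,0,0]],"hand":[0.03,0.03]}'
python3 -c "
from workcell import bot;o=bot.get_obs();print(o['ft_torque'],o['joint_pos'][5])"
python3 w.py w9
```

```text
clock: 11.05
eef_pos: [0.4886, -0.0383, 0.1017]
tool_rot: [0.838, 0.545, -0.002, -0.001]
ft_force: [-7.5, -2.1, 4.6]
grip_width: 0.0433
[-0.22475775  1.38962115  1.35811971] 1.910676581984021
11.05 [ 0.4886044  -0.0382545   0.10171794] [ 8.38248425e-01  5.45285752e-01 -1.64371346e-03 -5.70567793e-04] [-7.700e-02  3.220e-01 -2.410e-01  1.011e+00 -1.000e-03  1.911e+00] [-7.52 -2.08  4.55] 0.04329534882685334
```

View pics/w9.png

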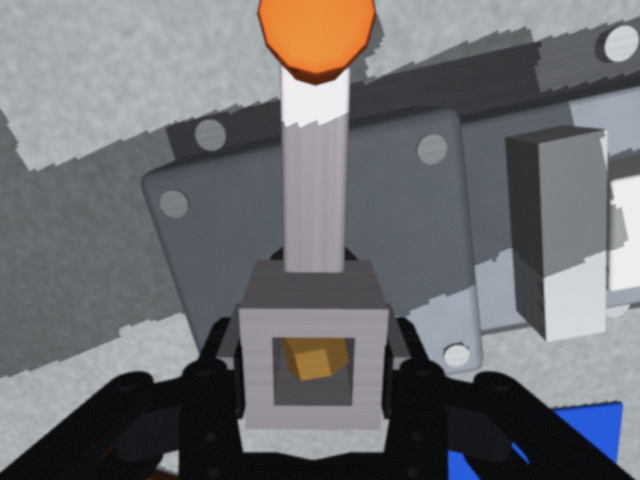

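```bash
python3 -m crank '{"dr":[[0,0,0.03],[0,0,0.03]],"travel":[[0,0,0],[0,0,0]],"hand":[0.03,0.03]}'
python3 -c "
from workcell import bot;o=bot.get_obs();print(o['ft_torque'],o['joint_pos'][5])"
python3 w.py w10; python3 - <<'E'
from workcell import eyes
import cv2
for n in("scene","top"):cv2.imwrite(f"pics/{n}1.png",eyes.camera(n)["color"][:,:,::-1])
i=cv2.imread("pics/w10.png")[240:440,220:420];j=cv2.imread("pics/scene1.png")[220:370,220:370];k=cv2.imread("pics/top1.png")[130:270,300:440]
f=lambda a:cv2.resize(a,(395,395),interpolation=2)
cv2.imwrite("pics/m10.png",cv2.hconcat([f(i),f(j)]));cv2.imwrite("pics/m10k.png",f(k))
E
```

```text
clock: 11.35
eef_pos: [0.4886, -0.0382, 0.1017]
tool_rot: [0.846, 0.533, -0.002, -0.0]
ft_force: [-6.8, -0.8, 4.7]
grip_width: 0.0429
[-0.32626129  1.19719503  1.54592815] 1.9392453325881205
11.35 [ 0.48856341 -0.03824479  0.10170305] [ 8.45895706e-01  5.33345155e-01 -1.78789325e-03 -4.51377832e-04] [-7.700e-02  3.220e-01 -2.410e-01  1.011e+00 -1.000e-03  1.939e+00] [-6.76 -0.84  4.68] 0.042941256603478695
```

View pics/m10.png

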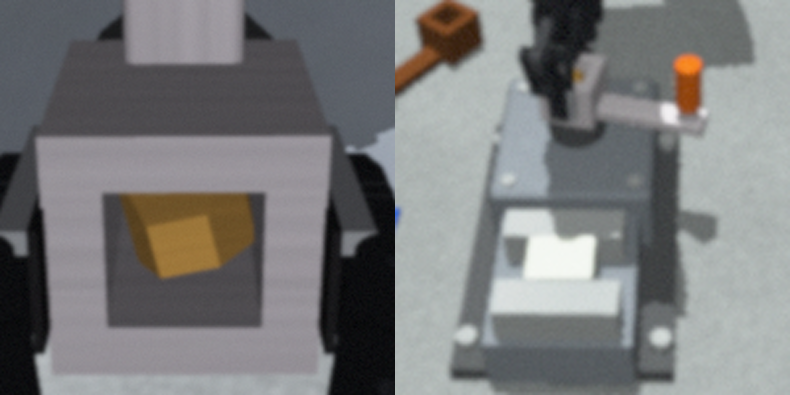

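View pics/m10k.png

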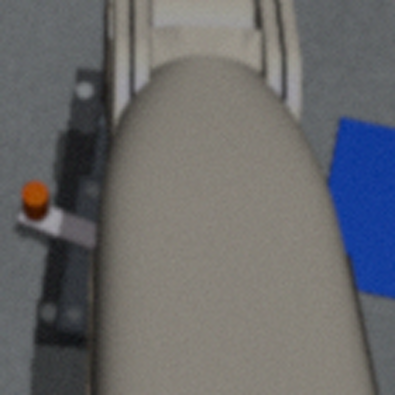

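The jaw now meets the white block and the torque held at 1.5 N·m against the stop. I back off through the play to unload it, then lift.

```bash
python3 -m crank '{"dr":[[0,0,-0.06],[0,0,-0.13],[0,0,-0.13]],"travel":[[0,0,0],[0,0,0],[0,0,0]],"hand":[0.03,0.03,0.03]}'
python3 -c "
from workcell import bot;o=bot.get_obs();print(o['ft_torque'],o['joint_pos'][5])"
python3 w.py w11; python3 - <<'E'
import cv2
i=cv2.imread("pics/w11.png");cv2.imwrite("pics/w11c.png",cv2.resize(i[240:440,220:420],None,fx=3,fy=3,interpolation=2))
E
```

```text
clock: 11.88
eef_pos: [0.4894, -0.038, 0.1017]
tool_rot: [0.811, 0.585, -0.001, -0.001]
ft_force: [-5.8, 0.5, 4.4]
grip_width: 0.043
[-0.02499855  1.14480769  0.14805963] 1.8136818568709385
11.875 [ 0.48935213 -0.03804539  0.10168806] [ 8.10854139e-01  5.85247426e-01 -7.94660380e-04 -6.19481253e-04] [-0.078  0.322 -0.24   1.01  -0.     1.814] [-5.81  0.52  4.38] 0.04302956744689114
```

View pics/w11c.png

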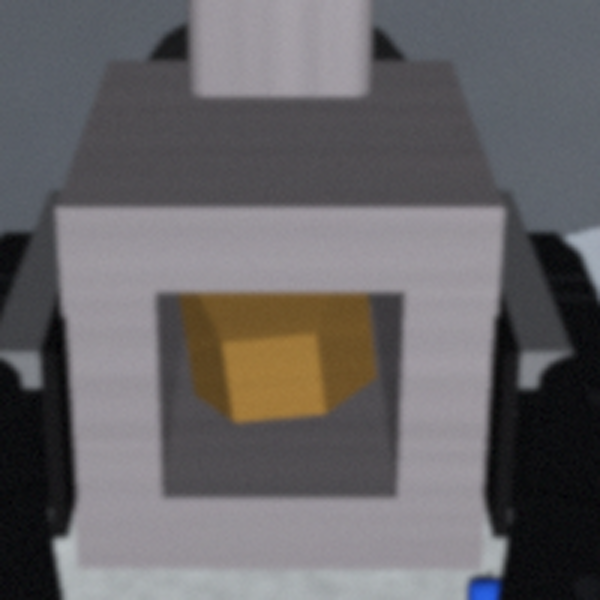

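```bash
python3 -m crank '{"dr":[[0,0,-0.04],[0,0,-0.05]],"travel":[[-0.0005,-0.0015,-0.001],[-0.0005,-0.0015,-0.002]],"hand":[0.03,0.03]}'
python3 -c "
from workcell import bot;o=bot.get_obs();print(o['ft_torque'],o['joint_pos'][5])"
```

```text
clock: 12.18
eef_pos: [0.4891, -0.0381, 0.1031]
tool_rot: [0.796, 0.605, 0.0, 0.0]
ft_force: [0.5, 0.2, -4.4]
grip_width: 0.043
[-0.12298307 -0.05536485 -0.0619877 ] 1.7638715423732305
```

```bash
python3 -m crank '{"dr":[[0,0,0],[0,0,0],[0,0,0],[0,0,0],[0,0,0],[0,0,0]],"travel":[[0,0,-0.01],[0,0,-0.025],[0,0,-0.04],[0,0,-0.06],[0,0,-0.08],[0,0,-0.08]],"hand":[0.03,0.03,0.03,0.03,0.03,0.03]}'
python3 w.py w12
```

```text
clock: 12.92
eef_pos: [0.4908, -0.0383, 0.1859]
tool_rot: [0.796, 0.605, 0.002, 0.002]
ft_force: [-0.5, 0.7, -3.8]
grip_width: 0.0434
12.925 [ 0.4908384  -0.0382672   0.18593707] [0.7958982  0.60542399 0.00208161 0.0018749 ] [-0.078  0.246 -0.108  1.211 -0.     1.763] [-0.5   0.74 -3.79] 0.04337979896179835
```

View pics/w12.png

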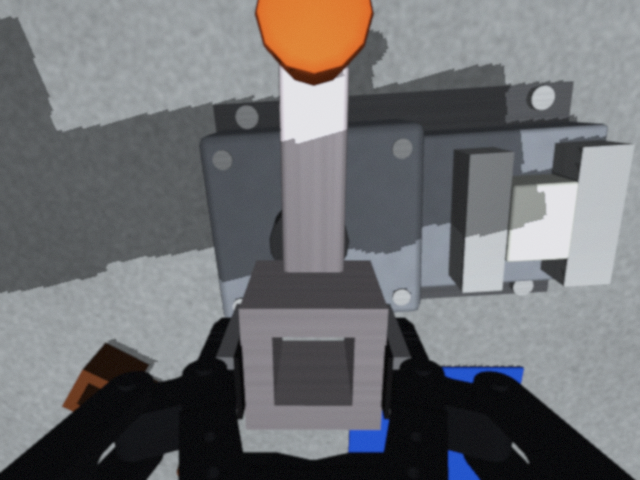

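```bash
python3 -m crank '{"dr":[[0,0,0],[0,0,0],[0,0,0],[0,0,0],[0,0,0],[0,0,0],[0,0,0],[0,0,0],[0,0,0],[0,0,0]],"travel":[[-0.03,0.012,0],[-0.08,0.032,0],[-0.13,0.051,0],[-0.18,0.071,0],[-0.23,0.09,0],[-0.27,0.106,0],[-0.29,0.113,0],[-0.29,0.113,0.02],[-0.29,0.113,0.05],[-0.29,0.113,0.08]],"hand":[0.03,0.03,0.03,0.03,0.03,0.03,0.03,0.03,0.03,0.03]}'
python3 -m crank '{"dr":[[0,0,0],[0,0,0]],"travel":[[0,0,0],[0,0,0]],"hand":[0.03,0.03]}'
python3 w.py w13
python3 - <<'E'
from workcell import eyes
import cv2
for n in("scene","top"):cv2.imwrite(f"pics/{n}2.png",eyes.camera(n)["color"][:,:,::-1])
E
```

```text
clock: 14.22
eef_pos: [0.5199, -0.3476, 0.1012]
tool_rot: [0.796, 0.605, -0.0, -0.001]
ft_force: [0.3, -0.3, -3.8]
grip_width: 0.0429
clock: 14.48
eef_pos: [0.5209, -0.3479, 0.1037]
tool_rot: [0.796, 0.605, 0.0, 0.0]
ft_force: [0.3, -1.0, -3.7]
grip_width: 0.0429
14.475 [ 0.52090876 -0.3479074   0.10372788] [7.95849703e-01 6.05494198e-01 6.77205017e-05 1.48737226e-04] [-0.589  0.565  0.155  1.16   0.     1.252] [ 0.3  -0.97 -3.67] 0.04286585075777374
```

View pics/w13.png

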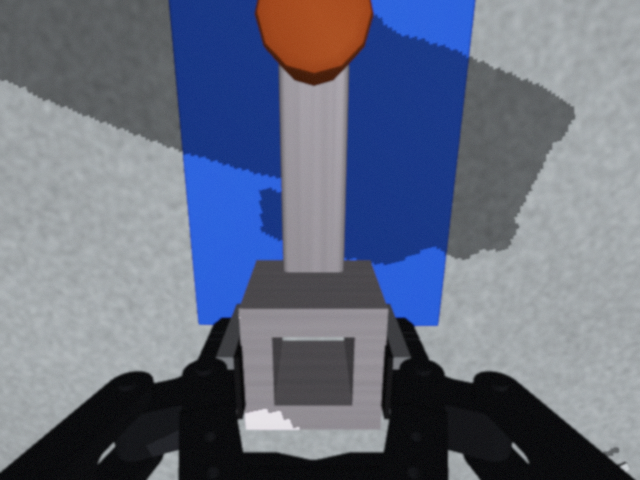

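View pics/scene2.png

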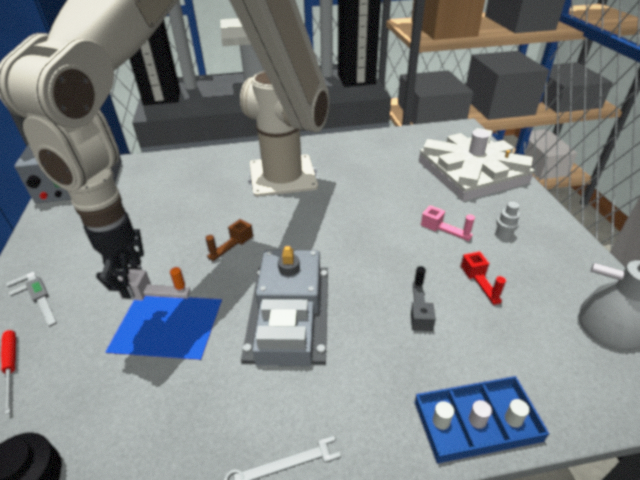

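View pics/top2.png

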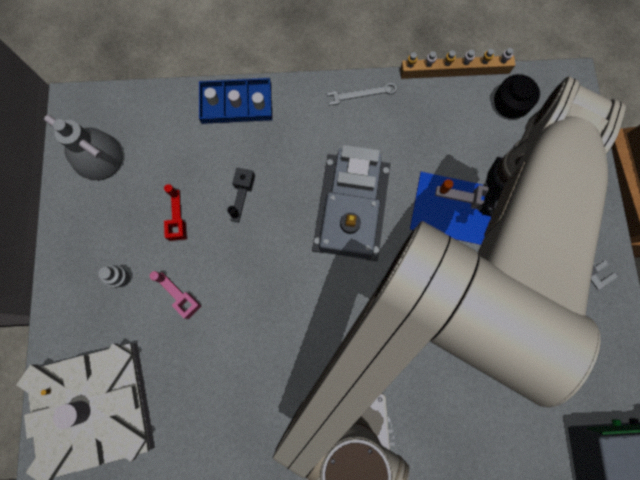

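```bash
python3 - <<'E'
import pickle,cv2,numpy as np
from h import *
o,c=pickle.load(open("w13.pkl","rb"));t=(o["eef_pos"],o["tool_rot"]);R=Rot.from_quat(t[1]).as_matrix()
for p in[(198,325),(440,325),(475,2),(170,2)]:
    P=plane(c,p,.004,t);print(P,R.T@(P-t[0]))
a=cv2.imread("pics/top2.png")[130:270,300:400];b=cv2.imread("pics/scene2.png")[230:370,235:335]
f=lambda a:cv2.resize(a,(400,560),interpolation=2)
cv2.imwrite("pics/m13.png",cv2.hconcat([f(a),f(b)]))
E
```

```text
[ 0.43284625 -0.38439909  0.004     ] [-0.05865318 -0.07516904  0.09970816]
[ 0.58694136 -0.42696915  0.004     ] [-0.05857528  0.08469811  0.09975912]
[ 0.63698391 -0.24481443  0.004     ] [0.13032805 0.08433694 0.09974534]
[ 0.48502786 -0.20293112  0.004     ] [ 0.13015889 -0.07328546  0.09969511]
```

View pics/m13.png

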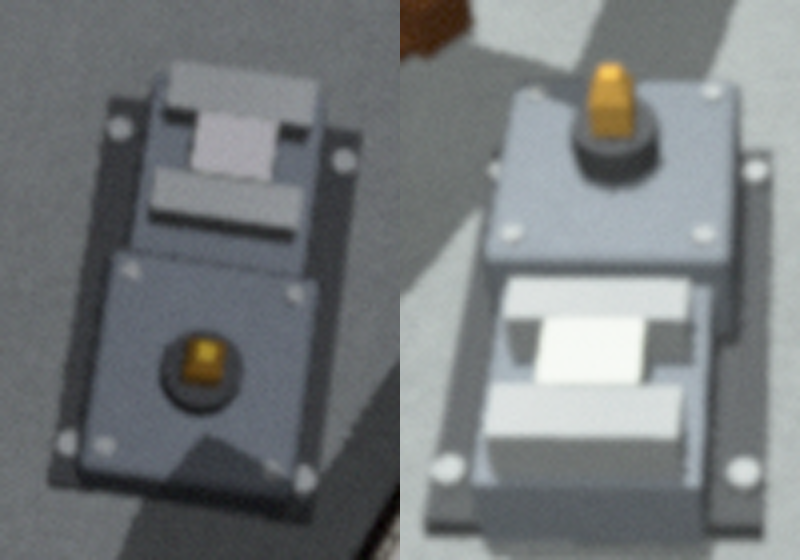

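```bash
python3 -m crank '{"dr":[[0,0,0],[0,0,0],[0,0,0],[0,0,0],[0,0,0],[0,0,0]],"travel":[[0,0,0.02],[0,0,0.045],[0,0,0.065],[0,0,0.08],[0,0,0.085],[0,0,0.085]],"hand":[0.03,0.03,0.03,0.03,0.03,0.03]}'
python3 -m crank '{"dr":[[0,0,0],[0,0,0],[0,0,0]],"travel":[[0,0,0.003],[0,0,0.006],[0,0,0.006]],"hand":[0.03,0.03,0.03]}'
```

```text
clock: 15.38
eef_pos: [0.5209, -0.3479, 0.0187]
tool_rot: [0.796, 0.605, 0.0, 0.0]
ft_force: [-0.1, -0.0, -4.3]
grip_width: 0.0432
clock: 15.75
eef_pos: [0.5205, -0.3477, 0.0122]
tool_rot: [0.796, 0.606, -0.0, -0.0]
ft_force: [0.9, -0.4, -4.2]
grip_width: 0.0432
```

```bash
python3 -m crank '{"dr":[[0,0,0],[0,0,0],[0,0,0]],"travel":[[0,0,0.001],[0,0,0.002],[0,0,0.003]],"hand":[0.03,0.03,0.03]}'
python3 -m crank '{"dr":[[0,0,0],[0,0,0]],"travel":[[0,0,0],[0,0,0]],"hand":[0.03,0.03]}'
```

```text
clock: 16.12
eef_pos: [0.5207, -0.3479, 0.0107]
tool_rot: [0.796, 0.605, 0.0, 0.0]
ft_force: [-3.1, 1.8, 9.0]
grip_width: 0.0431
clock: 16.38
eef_pos: [0.5207, -0.3479, 0.0107]
tool_rot: [0.796, 0.605, 0.0, 0.0]
ft_force: [-2.8, 1.3, 5.9]
grip_width: 0.0433
```

The hub is on the mat: force rose at TCP z = 0.0107, as predicted. Now I release and lift away.

```bash
python3 -m crank '{"dr":[[0,0,0],[0,0,0],[0,0,0],[0,0,0],[0,0,0]],"travel":[[0,0,0],[0,0,0],[0,0,0],[0,0,0],[0,0,0]],"hand":[0.05,0.07,0.08,0.08,0.08]}'
python3 -m crank '{"dr":[[0,0,0],[0,0,0],[0,0,0],[0,0,0],[0,0,0],[0,0,0],[0,0,0],[0,0,0]],"travel":[[0,0,-0.01],[0,0,-0.03],[0,0,-0.06],[0,0,-0.1],[0,0,-0.14],[0,0,-0.18],[0,0,-0.18],[0,0,-0.18]],"hand":[0.08,0.08,0.08,0.08,0.08,0.08,0.08,0.08]}'
python3 w.py w14
python3 - <<'E'
from workcell import eyes
import cv2
im=eyes.camera("scene")["color"][:,:,::-1];cv2.imwrite("pics/scene3.png",im)
E
```

```text
clock: 17.0
eef_pos: [0.5206, -0.3478, 0.0092]
tool_rot: [0.796, 0.605, -0.0, -0.0]
ft_force: [0.6, 0.9, -0.5]
grip_width: 0.0798
clock: 18.0
eef_pos: [0.5204, -0.3476, 0.1895]
tool_rot: [0.796, 0.606, 0.0, 0.0]
ft_force: [-0.7, -0.7, -0.6]
grip_width: 0.0804
18.0 [ 0.52043904 -0.34763902  0.18946339] [7.95843852e-01 6.05501902e-01 3.30807388e-05 9.57483082e-05] [-0.589  0.512  0.296  1.354  0.     1.252] [-0.7  -0.67 -0.59] 0.08037827179752302
```

View pics/w14.png

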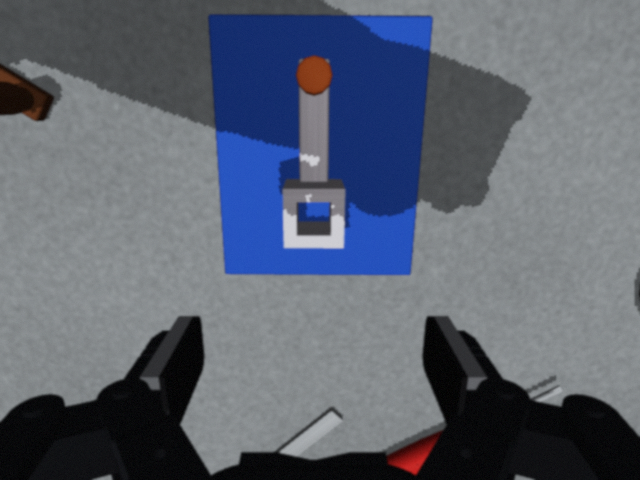

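View pics/scene3.png

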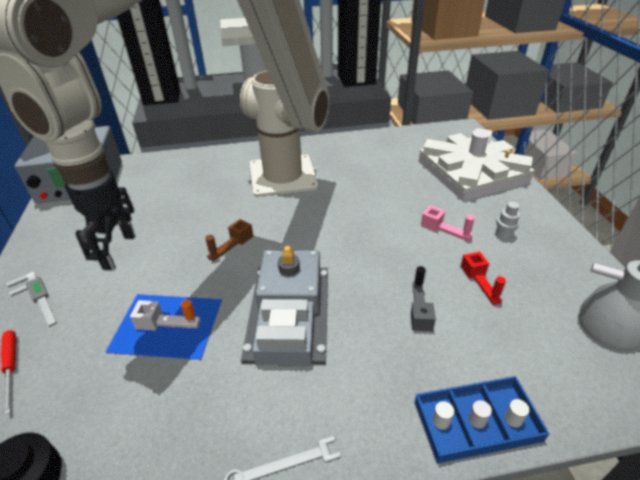

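The whole crank lies on the mat: hub (314,215) and handle (314,75) in the wrist view. There is time left, so I check the spindle angle from above before handing in.

```bash
python3 -m crank '{"dr":[[0,0,0],[0,0,0],[0,0,0],[0,0,0],[0,0,0],[0,0,0],[0,0,0],[0,0,0],[0,0,0]],"travel":[[0.03,-0.012,-0.02],[0.08,-0.032,-0.02],[0.13,-0.051,-0.02],[0.18,-0.071,-0.02],[0.22,-0.09,-0.02],[0.25,-0.106,-0.02],[0.26,-0.113,-0.02],[0.26,-0.113,-0.02],[0.26,-0.113,-0.02]],"hand":[0.08,0.08,0.08,0.08,0.08,0.08,0.08,0.08,0.08]}'
python3 w.py w15
python3 - <<'E'
import cv2
i=cv2.imread("pics/w15.png");cv2.imwrite("pics/w15c.png",cv2.resize(cv2.convertScaleAbs(i[160:300,240:400],alpha=1.5),None,fx=4.5,fy=4.2857,interpolation=2))
E
```

```text
clock: 19.23
eef_pos: [0.4812, -0.068, 0.209]
tool_rot: [0.796, 0.605, -0.0, 0.0]
ft_force: [0.3, 0.4, -0.5]
grip_width: 0.0801
19.225 [ 0.4812132  -0.06796912  0.20898777] [ 7.96209760e-01  6.05020616e-01 -2.66650753e-04  4.53530440e-05] [-0.14   0.224 -0.075  1.272 -0.     1.702] [ 0.29  0.43 -0.48] 0.08011319091227212
```

View pics/w15.png

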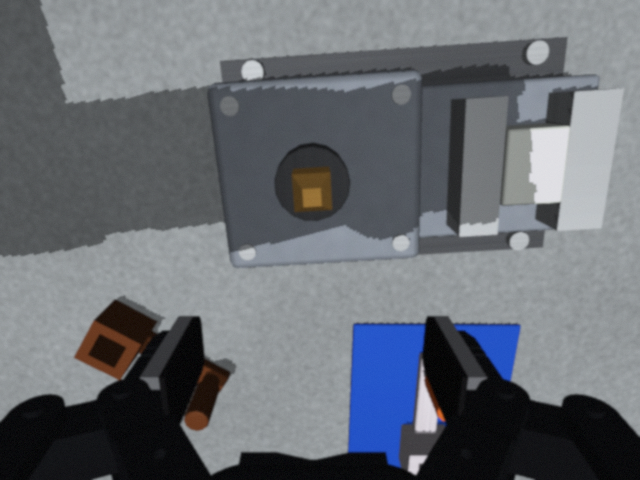

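View pics/w15c.png

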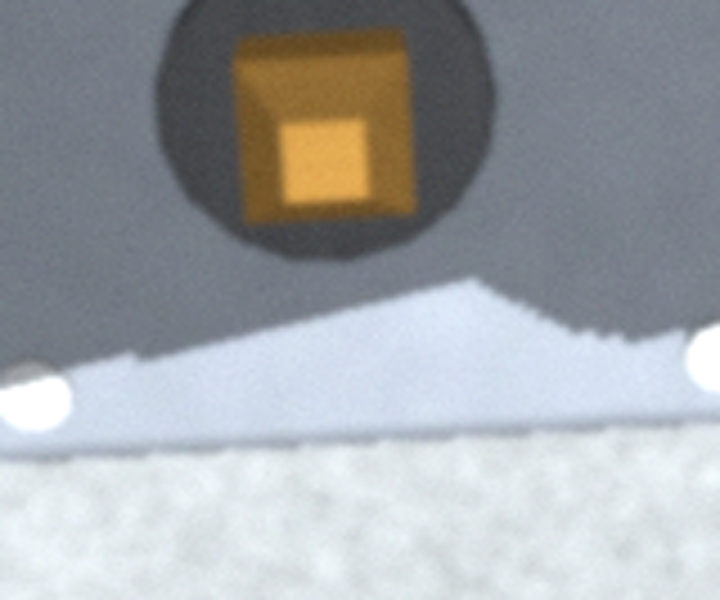

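The spindle's flats are now parallel to the vise edges, to within about 1°, and the jaw is against the block. I hand in.

```bash
python3 -c "
from workcell import job,bot
print(job.job_done());print(bot.get_obs()['clock'])"
```

```text
the job is handed in; nothing more can be done
None
the job is handed in; nothing more can be done
```

The vise is closed on the white block and the orange-handled crank is lying on the blue mat, handle up. I handed the job in at about 19 s of the 58 s allowed.

**What I did:**
- I gripped the crank by its hub and lowered it over the spindle. It met the collar at the predicted height.
- I turned it clockwise until the torque held at about 1.5 N·m against the stop. It then went back about 10° through the play, so the lift was unloaded.
- I lifted the crank straight off and set its hub on the mat. Contact came at the predicted height, and only then did I let go.

**Last checks:**
- **Spindle:** its flats are parallel to the vise edges within about 1°. It started about 20° clockwise of them, so it turned roughly 70°.
- **Jaw and block:** the steel jaw is against the white block in the pictures.
- **Crank:** the whole crank is on the mat.
- **Look-alikes:** I did not touch the other cranks.
- **Gripper:** it is open and clear of everything.

**What disagreed:** the crank turned about 5° past the angle I had worked out for the stop. The handle shifted slightly in the wrist view, so the hub probably slipped a little in the gripper. No other check failed, and handing in gives no verdict.

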